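Latch a reagent bottle into its transport cradle

TASK

Lift the small blue-capped bottle out of the blue carrier, stand it on the round green mat and let go, then take it again crosswise (from its other two sides) and stand it in the bay of the grey cradle, released. Then lift the gate's red latch bar by its thumb tab, swing the gate shut with the bar raised over the yellow striker, and let the bar drop fully into the catch behind it. The bottle must stay upright in the bay, and the other things on the worktop must be left where they are.

Things in the scene. Friction and masses are not known exactly. Their poses are not given: they have to be found in the camera images.
- bottle: Clear 100 mL glass bottle with a blue screw cap, 0.22 kg. Body 56 mm across, 100 mm tall; the cap, 53 mm across, takes the top (74 to 99 mm above the origin) and is the place to grip. Origin: centre of its underside; z up along the bottle. It starts upright in the carrier; standing freely it leans by about 0.05 rad.
- carrier: Blue bottle carrier, fixed. Origin: centre of its underside. Base plate 130 x 84 x 5 mm (x by y); two upright cheeks, 50 mm long in x, inner faces at y = +-33 mm, top at 103 mm. The bottle stands between them on the plate, so fingers fit only on its -x and +x sides (closing along the carrier's x); lift it straight up 105 mm to clear the cheeks.
- mat: Round green mat with a black rim, fixed, 116 mm across, 3 mm thick. Origin: centre of its underside (the top is 3 mm above). The bottle is put down here to be taken again.
- cradle: Grey transport cradle, fixed. Origin: underside, below the middle of its bay; x points from the gate to the back wall, y from the gate's hinge to the catch post. Back wall: inner face at x = +35 mm, 90 mm high. Shut gate: inner face at x = -39 mm. Side cheeks: inner faces at y = +-70 mm, 40 mm high. Open above. Base plate 4 mm thick.
- gate (a joint): Angle of the gate about its upright hinge (rad): 0 shut, larger is more open (stop at 1.5). It opens toward the cradle's -x, counter-clockwise from above. Steel frame with clear panel, 155 mm long from the hinge, 8 mm thick, top at 108 mm. Light friction (0.03 Nm): it stays where left. With the latch bar down, the striker stops the closing gate at about 0.13 rad.
- gate_hinge (a point): Foot of the gate's hinge axis (vertical), at x = -43, y = -85, z = 4 mm in the cradle's frame. The shut gate lies from here along the cradle's +y.
- latch (a joint): Angle of the red latch bar about its pivot (rad): 0 level (down), grows as its free end is lifted, stop at 0.5. It falls by its own weight (0.09 kg, no spring). The bar is 8 mm thick, 16 mm high and reaches 192 mm from the hinge axis, past the gate's end. It must be lifted 0.10 rad (15 mm at the striker) to pass; 0.2 rad passes easily.
- tab (a point): Grip point on the red thumb tab on top of the latch bar: 95 mm along the bar from its pivot and 44 mm above the bar's middle line (z = 145 mm when down). The tab is 10 mm thick (point x, across the gate), 26 mm wide (point y, along the bar), its top 16 mm above this point. Pinch it from above across its thickness; raising it turns the bar, moving it round the hinge swings the gate.
- catch (a point): Middle of the catch: the notch between the yellow striker (on its -x side, 10 mm thick, top 16 mm above this point) and the grey backstop (+x side), 17 mm wide for the 8 mm bar. At x = -53.5, y = 93, z = 92 mm in the cradle's frame, 178 mm from the hinge axis.
- amber: Bystander: brown glass bottle with a blue cap, 70 mm across, 138 mm tall, standing loose at the back. Origin: centre of its underside.
- timer: Bystander: pale bench timer with three coloured keys, 60 x 66 x 19 mm, loose. Origin: centre of its underside.
- tape: Bystander: roll of green tape, 62 mm across, 19 mm high, loose. Origin: centre of its underside.
- cap: Bystander: light blue bottle cap, 53 mm across, 26 mm high, loose. Origin: centre of its underside.
- marker: Bystander: white and blue marker pen, 122 mm long, lying loose. Origin: its middle, underside.
- bay (a point): Middle of the bay's floor, 4 mm above the cradle's origin, axes as the cradle's: the bottle's place. A bottle here has 7 mm to the back wall, so fingers fit only on its -y and +y sides (closing along the cradle's y).
- latch_pivot (a point): Pivot of the latch bar on the gate's outer face: 30 mm along the gate from the hinge axis, 10.5 mm out from the gate's middle plane, 101 mm above the cradle's underside. Axes: x square to the gate (the pivot axis), y along the gate to its free end, z up.
Things that resemble listed ones, but are neither listed nor needed, are in the scene too. There is more than one size of the cradle; the job needs the larger.

How it is judged (in metres and radians):
On the way, in this order (a step that is already met when the one before it is completed fails the run):
1. the bottle stands upright on the green mat, let go (horizontal distance between bottle and mat below 0.045 m and height (world z) of bottle below 0.009 m and angle between bottle's own z axis and vertical below 0.15 rad and contact force between the fingers and bottle below 0.1 N), for 0.2 s.
2. the bottle stands upright in the bay of the cradle, let go, with the gate still open (x of bottle in the frame of cradle between -0.02 and 0.02 m and y of bottle in the frame of cradle between -0.05 and 0.05 m and z of bottle in the frame of cradle below 0.01 m and angle between bottle's own z axis and vertical below 0.15 rad and contact force between the fingers and bottle below 0.1 N and value of joint gate above 0.3 rad), for 0.2 s.
3. the latch bar is raised above the striker while the gate comes shut (value of joint gate below 0.11 rad and value of joint latch above 0.085 rad), for 0.1 s.
At the end, for the whole second after the job is handed in: The gate is shut (under 0.06 rad) with the latch bar down in the catch (under 0.04 rad), and the bottle is at rest upright (within 0.15 rad) on the cradle's base plate, within 20 mm of the middle of the bay across it and 50 mm along it (x of bottle in the frame of cradle between -0.02 and 0.02 m and y of bottle in the frame of cradle between -0.05 and 0.05 m and z of bottle in the frame of cradle below 0.01 m and angle between bottle's own z axis and vertical below 0.15 rad and value of joint gate below 0.06 rad and value of joint latch below 0.04 rad and linear speed of bottle below 0.02 m/s); the robot touches nothing.
It fails at once if a bystander (brown bottle, timer, tape, loose cap or marker) is shifted by more than 30 mm (distance of any of amber, timer, tape, cap, marker from where it was at the start of the episode above 0.03 m).
It fails at once if the small bottle tips over (more than 0.6 rad from upright) (angle between bottle's own z axis and vertical above 0.6 rad).
It also fails if it takes over 72 s, if anything falls off the work surface, if the arm or the gripper's body presses on something with over 40 N, if the wrist force passes 120 N, or if a joint passes its speed limit or range.

ROBOT

A 6-joint arm with a two-finger parallel gripper is mounted at the origin on a cart in front of the work surface, level with it; the furniture and walls round the work are solid. World frame = base frame: x ahead of the robot, y to its left, z up, the work surface at z = 0. Lengths are in mm, angles in rad, forces in N, time in s.
With the tool pointing down it reaches from about 350 to 950 mm from the base axis. Payload 17.4 kg.
Tool frame: the origin (TCP) lies on the centre line of the jaws, within the pads' length; the fingertips stand 19 mm ahead of it and the grasp point (between the pads) is the TCP; z points along the fingers, y is the line along which they close (so a half turn about z gives the same grasp; the last joint's range is limited). The gripper opens to 93 mm and grips with 3 to 60 N. Pads are 15 mm wide; open, the fingers measure 128 mm over their backs; the gripper's body (75 mm by 188 mm) begins 65 mm behind the grasp point.
Start: joints at [-1.293, 0.116, 1.442, -0, 1.584, -0.038], TCP at [209.63, -641.629, 237.646] pointing down, gripper open.
Joint ranges: [-2.83, 2.83], [-0.83, 2.19], [0.07, 2.5], [-1.14, 4.28], [0.01, 3], [-2.97, 2.97]. Speed limits (rad/s): [1.89, 1.89, 2.22, 3.14, 3.14, 3.14].

INTERFACE

Orientations are given as [roll, pitch, yaw] about the fixed x, y, z axes, in that order (R = Rz(yaw) Ry(pitch) Rx(roll)).
In Python, from cell import sense, grab_frame, finish_job, find_in, trace, pinpoint gives the robot as it stands.
- The arm moves only by the tool move_arm, never from a script. Its argument "steps" is one flat list of numbers, 7 for each row, row after row: the shift along the world's x, y, z in cm, then the turn, a rotation vector about the world's x, y, z in degrees, then the closure, from -1 (fully open) to 1 (shut). In form: [tx, ty, tz, wx, wy, wz, jaw, tx, ty, tz, wx, wy, wz, jaw, ...]. A call has 1 to 12 rows; each row shifts and turns the commanded pose from where the row before left it; what a row does not reach is not made up. A row lasts 1/10 s, in which the tool goes at most 50 mm and 8.59 degrees, less where a joint would pass 70% of its speed; a pose out of reach is approached as far as the arm can. A call is refused whole if a number of a shift passes 5 or a number of a turn 8.59, either way. A call with a gripper value outside its range is refused whole. The fingers move at their own pace and stop on an object; "grip_force" is the grip in N (left out, the last holds). Time passes only in rows, so rows that do not move let the fingers close. It gives the time, the measured TCP pose, the force, the opening and the grip force at its end, in the units of the state.
- sense(): the state, without advancing time (a new reading comes with each control period).
- grab_frame(name): name is "scene" or "top" or "wrist"; returns a dict with "img" (420x560x3 uint8, red, green, blue), "vfov" (degrees; the focal length in pixels is half the picture's height over the tangent of half this angle, whatever the lens; pixels are square), "cx", "cy" (the principal point, pixels), "D" ([k1, k2, p1, p2, k3] as OpenCV has them; the pictures are not rectified), "rvec" (rotation vector, rad) and "tvec" (3), from world to camera coordinates, as OpenCV has them. Camera axes: x right, y down, z forward; pixel columns grow to the right and rows downward; lengths in mm; the calibration is good to about 2 mm. A picture is of the moment at which its call begins. There is no depth.
- finish_job(): hands the job in; it is judged then, once.
Trained networks look in a picture, given as the dict that the camera call returned (one of the last four; its "shot" number tells which), for a name from the list of things; names that differ only in an ending like _2 or _b are one class to them, and where a whole thing is asked for, a point or a joint stands for the part that bears it (a point fixed in the world has none). Each returns a list of dicts, best first, with "score" (0 to 1); they miss things now and then, are a little off and sometimes report something else, mostly with a low value. They report only what shows in the picture. A call takes as long as a camera call. They do not tell look-alikes from the thing itself.
- find_in(picture, query): "location" ([column, row] in pixels, amid what is visible of it).
- trace(picture, query): "mask" (420x560 bool, what is visible of it) and "location" ([column, row] in pixels, amid what is visible of it).
- pinpoint(picture, query): "location" ([column, row] in pixels: a listed point, or the origin of a listed thing).
The state is a dict: "time": time; "joint_positions": joint angles; "qvel": joint speeds; "tau": joint torques, N m; "tcp_pos": TCP position; "eef_rot": TCP orientation; "ft_force": force on the tool from outside, world axes, zero at the start; "torque": the same for the moment, N m; "width": finger opening in mm; "grip_force": force on a finger pad.
Only numpy, scipy, OpenCV 4.12 (cv2) and the standard library are available. Lean on these libraries where they do the work, as an engineer would, in place of code of your own. Each camera call takes 0.05 s, during which the arm holds its last target. There are 200 camera calls.

## Working session

There is one attempt and no reset: what is moved stays moved. The work goes in short steps, Python scripts to look and compute and a tool call to move; the robot and the scene stay as the last step left them, time stands still between calls to the robot, and variables do not carry over. Pictures are saved under pics/ and viewed, at most 10 in all, crops included, and the job is handed in when it is done.

Besides the shell and the picture viewer there is one more tool, called after ">>>" in YAML: its name, and indented under it one key for each argument. move_arm: Moves the arm, as the interface text tells. Its arguments: {"type":"object","properties":{"steps":{"type":"array"},"grip_force":{"type":"number"}},"required":["steps"]}

```bash
mkdir -p pics
cat > h.py <<'E'
import numpy as np, cv2
from cell import *
def K(f):
    F=210/np.tan(np.radians(f["vfov"])/2)
    return np.array([[F,0,f["cx"]],[0,F,f["cy"]],[0,0,1.]])
def ray(f,px):
    u=cv2.undistortPoints(np.array([[px]],float),K(f),np.array(f["D"],float))[0,0]
    R=cv2.Rodrigues(np.array(f["rvec"],float))[0]; t=np.array(f["tvec"],float).ravel()
    return -R.T@t, R.T@np.array([u[0],u[1],1])
def atz(f,px,z):
    c,d=ray(f,px); return c+d*(z-c[2])/d[2]
def proj(f,P):
    return cv2.projectPoints(np.array(P,float).reshape(-1,3),np.array(f["rvec"],float),np.array(f["tvec"],float),K(f),np.array(f["D"],float))[0][:,0]
def tri(rs):
    A=np.zeros((3,3));b=np.zeros(3)
    for c,d in rs:
        d=d/np.linalg.norm(d);M=np.eye(3)-np.outer(d,d);A+=M;b+=M@c
    return np.linalg.solve(A,b)
def save(f,n): cv2.imwrite("pics/"+n,f["img"][:,:,::-1])
E
python3 - <<'E'
from h import *
s=sense();print(s["tcp_pos"],s["eef_rot"],s["width"],s["time"])
a=grab_frame("top");b=grab_frame("scene")
save(a,"top.png");save(b,"scene.png")
for f,n in((a,"top"),(b,"scene")):
    print(n,ray(f,[280,210]))
    for q in("bottle","carrier","mat","cradle","gate_hinge","tab","catch","bay","latch_pivot","amber","timer","tape","cap","marker"):
        print(q,[(round(r["score"],2),np.round(r["location"],1).tolist(),np.round(atz(f,r["location"],{"tab":145,"catch":92,"latch_pivot":101}.get(q,4)),0).tolist()) for r in pinpoint(f,q)[:3]])
E
```

```text
[ 209.56841369 -641.43908165  236.90559556] [-3.14041430e+00 -3.13731760e-05  3.15817468e-01] 93.01510413623755 0.0
top (array([ 319.76223288,   20.05584329, 1126.56836792]), array([ 0.21571379,  0.01313129, -0.97637021]))
bottle [(0.91, [173.3, 211.4], [548.0, 320.0, 4.0]), (0.44, [398.1, 233.1], [523.0, -280.0, 4.0])]
carrier []
mat [(0.69, [250.5, 239.5], [484.0, 108.0, 4.0])]
cradle [(0.92, [405.5, 136.7], [796.0, -301.0, 4.0]), (0.88, [362.8, 208.9], [583.0, -186.0, 4.0])]
gate_hinge [(0.8, [425.4, 148.3], [765.0, -356.0, 4.0]), (0.75, [392.9, 227.8], [537.0, -266.0, 4.0])]
tab [(0.66, [372.8, 254.8], [444.0, -184.0, 145.0]), (0.27, [247.4, 240.7], [460.0, 104.0, 145.0])]
catch [(0.68, [381.9, 144.7], [734.0, -216.0, 92.0]), (0.56, [327.4, 212.6], [548.0, -83.0, 92.0]), (0.49, [393.9, 227.5], [521.0, -246.0, 92.0])]
bay [(0.87, [402.1, 138.6], [790.0, -292.0, 4.0]), (0.77, [365.8, 206.6], [590.0, -193.0, 4.0]), (0.35, [222.8, 300.0], [324.0, 167.0, 4.0])]
latch_pivot [(0.95, [423.8, 141.4], [745.0, -320.0, 101.0]), (0.6, [399.5, 232.9], [506.0, -257.0, 101.0])]
amber [(0.9, [242
[... 845 characters left out ...]
b [(0.72, [211.4, 168.1], [447.0, -181.0, 145.0])]
catch [(0.95, [238.8, 207.7], [565.0, -79.0, 92.0]), (0.88, [183.6, 258.4], [761.0, -228.0, 92.0])]
bay [(0.77, [164.5, 277.9], [794.0, -303.0, 4.0]), (0.66, [204.7, 226.2], [593.0, -202.0, 4.0])]
latch_pivot [(0.8, [188.3, 192.7], [522.0, -255.0, 101.0]), (0.7, [150.4, 257.7], [770.0, -329.0, 101.0])]
amber [(0.95, [298.8, 280.7], [773.0, 131.0, 4.0])]
timer [(0.81, [361.4, 179.1], [356.0, 347.0, 4.0]), (0.37, [204.2, 228.2], [601.0, -202.0, 4.0])]
tape [(0.77, [351.6, 275.1], [743.0, 301.0, 4.0])]
cap [(0.69, [270.0, 179.9], [381.0, 9.0, 4.0]), (0.36, [314.1, 172.9], [338.0, 171.0, 4.0])]
marker [(0.6, [312.5, 170.7], [328.0, 165.0, 4.0])]
```

```bash
python3 -c "
import cv2
i=cv2.imread('pics/top.png');cv2.imwrite('pics/top_c.png',cv2.resize(i[110:330,120:450],None,fx=2.4,fy=2.4))
i=cv2.imread('pics/scene.png');cv2.imwrite('pics/sc_c.png',cv2.resize(i[140:300,130:400],None,fx=2.9,fy=2.9))"
```

```text
(no output)
```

View pics/top_c.png

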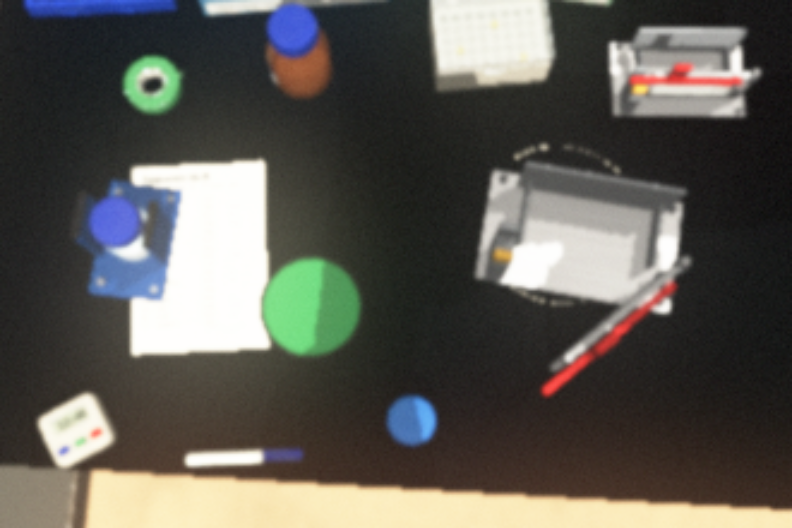

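View pics/sc_c.png

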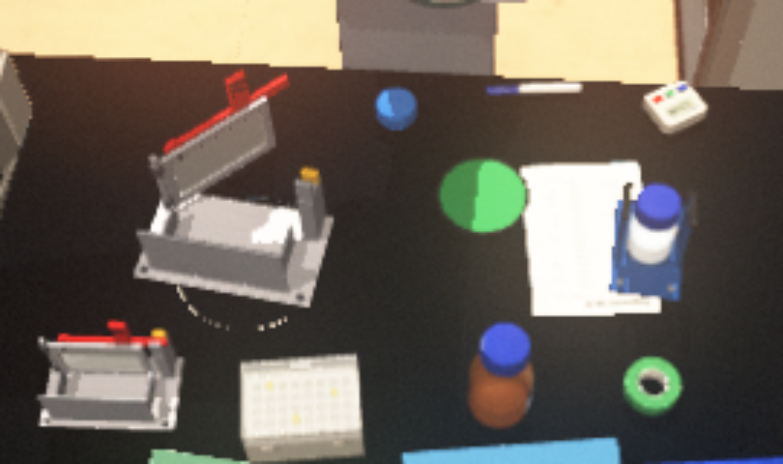

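The top view shows the full scene. The large cradle is right of centre, with its gate open and the hinge on its right. The bottle cap in the carrier is near crop pixel (115,222), and the mat is near (312,307). The scene view agrees, and the small cradle is the decoy. Next I'll refine positions using masks and a model fit.

```bash
cat > m1.py <<'E'
from h import *
a=grab_frame("top");b=grab_frame("scene")
def cen(f,box,lo,hi):
    x0,y0,x1,y1=box
    m=cv2.inRange(cv2.cvtColor(f["img"],cv2.COLOR_RGB2HSV)[y0:y1,x0:x1],lo,hi)
    n,l,s,c=cv2.connectedComponentsWithStats(m); i=1+np.argmax(s[1:,4]); return c[i]+[x0,y0],s[i]
g=((50,80,60),(85,255,255)); bl=((108,120,90),(130,255,255))
for nm,bx1,bx2,col,z in(("mat",(225,210,280,265),(275,185,320,225),g,3),("cap",(150,185,184,218),(340,200,372,222),bl,92)):
    p,s=cen(a,bx1,*col);q,t=cen(b,bx2,*col)
    print(nm,p,s,q,t,atz(a,p,z),atz(b,q,z),tri([ray(a,p),ray(b,q)]))
for q,f,bx in(("tab",0,0),):
    for f in(a,b): print([ (r["score"],r["location"]) for r in trace(f,q)[:2]])
E
python3 m1.py
```

```text
mat [249.5556391  237.60526316] [   5    7   41   42 1330] [296.14144737 207.08717105] [  6  10  31  25 608] [489.04024453 110.93610459   3.        ] [493.62165402 110.50864179   3.        ] [489.92964386 110.96016069  -2.65323155]
cap [166.85359116 201.60497238] [  6   5  22  23 362] [357.03448276 209.44827586] [ 10   4  15  12 145] [553.49127722 314.94069139  92.        ] [547.31899024 310.99067437  92.        ] [551.85717118 311.1859876   99.69698875]
[(0.75, [375.4, 249.9]), (0.73, [403.1, 144.7])]
[(0.67, [169.7, 256.6]), (0.65, [208.9, 170.2])]
```

>>> move_arm:
  steps: [0, 5, 1, 0, 0, 0, -1, 2, 5, 1, 0, 0, 0, -1, 2, 5, 1, 0, 0, 0, -1, 2, 5, 1, 0, 0, 0, -1, 2, 5, 1, 0, 0, 0, -1, 2, 5, 1, 0, 0, 0, -1, 2, 5, 0, 0, 0, 0, -1, 2, 5, 0, 0, 0, 0, -1, 2, 5, 0, 0, 0, 0, -1, 2, 5, 0, 0, 0, 0, -1, 2, 5, 0, 0, 0, 0, -1, 2, 5, 0, 0, 0, 0, -1]

```text
time: 2.9
tcp_pos: [412.5, -83.8, 293.5]
eef_rot: [3.141, -0.001, 0.316]
ft_force: [1.3, -1.2, -0.6]
width: 92.9
grip_force: 0.0
```

>>> move_arm:
  steps: [1.4, 4, 0, 0, 0, 6.1, -1, 1.4, 4, 0, 0, 0, 6.1, -1, 1.4, 4, 0, 0, 0, 6.1, -1, 1.4, 4, 0, 0, 0, 6.1, -1, 1.4, 4, 0, 0, 0, 6.1, -1, 1.4, 4, 0, 0, 0, 6.1, -1, 1.4, 4, 0, 0, 0, 6.1, -1, 1.4, 4, 0, 0, 0, 6.1, -1, 1.4, 4, 0, 0, 0, 6.1, -1, 1.2, 3.6, 0, 0, 0, 6.1, -1, 0, 0, 0, 0, 0, 0, -1, 0, 0, 0, 0, 0, 0, -1]

```text
time: 4.1
tcp_pos: [550.3, 310.6, 292.6]
eef_rot: [-3.141, 0.001, 1.381]
ft_force: [0.1, -0.5, 0.2]
width: 93.0
grip_force: 0.0
```

Run:
```python
from h import *
f=grab_frame("wrist");save(f,"w1.png");print(sense()["tcp_pos"],ray(f,[280,210]))
for q,z in(("bottle",5),("carrier",0)):
    for r in pinpoint(f,q)[:2]: print(q,r["score"],r["location"],atz(f,r["location"],z))
for r in trace(f,"bottle")[:2]: print(r["score"],r["location"],atz(f,r["location"],90))
```

```text
[550.17229246 309.83852104 292.96351884] (array([562.77414006, 384.67621603, 439.2926684 ]), array([-0.06437816, -0.27220804, -0.96020913]))
bottle 0.98 [286.9, 173.5] [553.46690651 312.22151758   5.        ]
carrier 0.69 [286.7, 174.9] [552.70470372 309.46310002   0.        ]
0.91 [288.2, 185.7] [554.12564778 312.28933131  90.        ]
0.52 [134.5, 173.5] [384.58318493 359.5899757   90.        ]
```

View pics/w1.png

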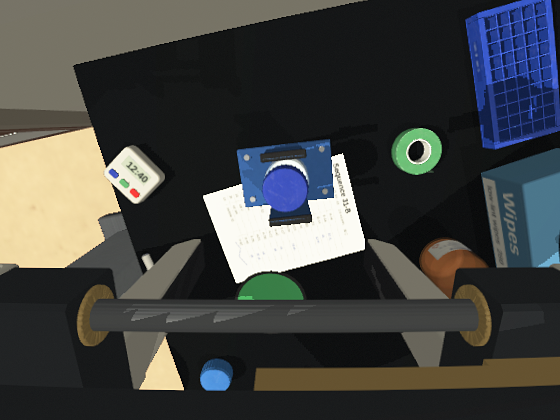

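The wrist view shows the cap at about (286,188) between the carrier's cheeks. The plate corners are at (238,148), (330,139), (334,196) and (244,207).

Run:
```python
from h import *
f=grab_frame("wrist")
m=cv2.inRange(cv2.cvtColor(f["img"],cv2.COLOR_RGB2HSV)[150:230,255:320],(112,160,120),(125,255,255))
n,l,s,c=cv2.connectedComponentsWithStats(m);i=1+np.argmax(s[1:,4]);p=c[i]+[255,150];print(p,s[i],atz(f,p,98))
P=np.array([atz(f,q,5)[:2] for q in((238,148),(330,139),(334,196),(244,207))])
print(P,P.mean(0))
for i,j in((0,1),(3,2)): d=P[j]-P[i];print(np.linalg.norm(d),np.arctan2(d[1],d[0]))
```

```text
[284.35959885 187.99140401] [   7   17   45   44 1396] [549.87149111 310.75520966  98.        ]
[[494.2437151  358.78142598]
 [620.95767958 346.58829448]
 [614.32675509 265.90109552]
 [483.46710537 274.62580921]] [553.24881379 311.4741563 ]
127.29925864251567 -0.09593027631152395
131.15017557449875 -0.06657377121902151
```

>>> move_arm:
  steps: [0.2, 0.1, -4, 0, 0, 5.7, -1, 0, 0, -4, 0, 0, 0, -1, 0, 0, -4, 0, 0, 0, -1, 0, 0, -3.5, 0, 0, 0, -1, 0, 0, -2, 0, 0, 0, -1, 0, 0, -1.9, 0, 0, 0, -1, 0, 0, 0, 0, 0, 0, -1, 0, 0, 0, 0, 0, 0, 0.2, 0, 0, 0, 0, 0, 0, 0.6, 0, 0, 0, 0, 0, 0, 0.8, 0, 0, 0, 0, 0, 0, 1, 0, 0, 0, 0, 0, 0, 1]
  grip_force: 20

```text
time: 5.55
tcp_pos: [552.5, 311.2, 99.6]
eef_rot: [3.141, -0.0, 1.48]
ft_force: [0.5, -0.7, -0.2]
width: 57.6
grip_force: 0.0
```

>>> move_arm:
  steps: [0, 0, 0, 0, 0, 0, 1, 0, 0, 0, 0, 0, 0, 1, 0, 0, 0, 0, 0, 0, 1, 0, 0, 0, 0, 0, 0, 1]

```text
time: 5.95
tcp_pos: [552.5, 311.2, 99.3]
eef_rot: [3.141, -0.0, 1.48]
ft_force: [0.1, 0.2, 2.8]
width: 52.5
grip_force: 20.0
```

>>> move_arm:
  steps: [0, 0, 1, 0, 0, 0, 1, 0, 0, 3, 0, 0, 0, 1, 0, 0, 4, 0, 0, 0, 1, 0, 0, 4, 0, 0, 0, 1, 0, 0, 1.5, 0, 0, 0, 1, -1.2, -4, 0, 0, 0, 0, 1, -1.2, -4, 0, 0, 0, 0, 1, -1.3, -4, 0, 0, 0, 0, 1, -1.3, -4, 0, 0, 0, 0, 1, -1.2, -4.1, 0, 0, 0, 0, 1, 0, 0, -1.5, 0, 0, 0, 1, 0, 0, -3, 0, 0, 0, 1]

```text
time: 7.15
tcp_pos: [490.8, 109.4, 190.0]
eef_rot: [3.138, -0.001, 1.478]
ft_force: [0.4, 0.8, -1.5]
width: 52.6
grip_force: 20.0
```

>>> move_arm:
  steps: [0, 0, -4, 0, 0, 0, 1, 0, 0, -3, 0, 0, 0, 1, 0, 0, -1.2, 0, 0, 0, 1, 0, 0, -0.5, 0, 0, 0, 1, 0, 0, -0.3, 0, 0, 0, 1, 0, 0, 0, 0, 0, 0, 1, 0, 0, 0, 0, 0, 0, 1]

```text
time: 7.85
tcp_pos: [490.9, 110.3, 100.3]
eef_rot: [3.14, -0.0, 1.48]
ft_force: [0.3, 0.8, -1.2]
width: 52.6
grip_force: 20.0
```

>>> move_arm:
  steps: [0, 0, -0.2, 0, 0, 0, 1, 0, 0, -0.1, 0, 0, 0, 1, 0, 0, 0, 0, 0, 0, 1]

```text
time: 8.15
tcp_pos: [490.8, 110.4, 97.5]
eef_rot: [3.14, -0.001, 1.48]
ft_force: [-2.1, 1.2, 8.9]
width: 52.4
grip_force: 20.0
```

>>> move_arm:
  steps: [0, 0, 0, 0, 0, 0, -0.2, 0, 0, 0, 0, 0, 0, -0.3, 0, 0, 0, 0, 0, 0, -0.5, 0, 0, 0, 0, 0, 0, -0.8, 0, 0, 0, 0, 0, 0, -1, 0, 0, 0, 0, 0, 0, -1, 0, 0, 0, 0, 0, 0, -1, 0, 0, 0, 0, 0, 0, -1, 0, 0, 0, 0, 0, 0, -1, 0, 0, 0, 0, 0, 0, -1]

```text
time: 9.15
tcp_pos: [490.4, 110.1, 96.1]
eef_rot: [3.142, 0.0, 1.48]
ft_force: [1.7, -0.2, -0.0]
width: 92.8
grip_force: 0.0
```

>>> move_arm:
  steps: [0, 0, 2, 0, 0, 0, -1, 0, 0, 4, 0, 0, 0, -1, 0, -3, 4, 0, 0, 8.5, -1, 0, -3, 4, 0, 0, 8.5, -1, 0, -3, 4, 0, 0, 8.5, -1, 0, -3, 2, 0, 0, 8.5, -1, 0, -3, 0, 0, 0, 8.5, -1, 0, -3, 0, 0, 0, 8.5, -1, 0, -3, 0, 0, 0, 8.5, -1, 0, -3, 0, 0, 0, 8.5, -1, 0, -3, 0, 0, 0, 8.5, -1, 0, 0, 0, 0, 0, 8.5, -1]

```text
time: 10.35
tcp_pos: [490.1, -162.5, 295.7]
eef_rot: [-3.141, -0.001, 2.967]
ft_force: [-0.0, 0.7, -0.2]
width: 92.8
grip_force: 0.0
```

Run:
```python
from h import *
f=grab_frame("wrist");save(f,"w2.png");print(sense()["tcp_pos"],sense()["eef_rot"],sense()["time"],ray(f,[280,210]))
for q,z in(("bottle",3),("mat",3),("cradle",0),("bay",4),("gate_hinge",4),("catch",92),("tab",145),("latch_pivot",101)):
    for r in pinpoint(f,q)[:2]: print(q,r["score"],r["location"],atz(f,r["location"],z))
```

```text
[ 490.15896656 -161.32661957  295.82967484] [-3.14153051e+00 -5.20025661e-04  2.97736129e+00] 10.4 (array([ 415.14613349, -148.61740074,  442.57716808]), array([ 0.2720097, -0.0607767, -0.9605   ]))
bottle 0.81 [477.6, 143.4] [491.85578712 114.72950748   3.        ]
bottle 0.45 [513.0, 8.8] [326.7643612  165.80698252   3.        ]
cradle 0.84 [279.0, 239.0] [ 585.40533481 -186.23814368    0.        ]
cradle 0.84 [235.5, 357.6] [ 788.24597673 -299.21888768    0.        ]
bay 0.86 [236.0, 355.0] [ 779.71898559 -295.82449827    4.        ]
bay 0.58 [277.7, 241.5] [ 587.50178808 -188.55006236    4.        ]
gate_hinge 0.81 [200.6, 345.9] [ 751.5596118  -350.94068093    4.        ]
gate_hinge 0.74 [473.3, 142.6] [489.5430173  108.03109482   4.        ]
catch 0.82 [353.7, 223.8] [546.45653978 -87.49988219  92.        ]
catch 0.56 [265.5, 357.7] [ 717.75772707 -227.49019694   92.        ]
tab 0.84 [256.9, 158.2] [ 445.06422089 -180.03551603  145.        ]
latch_pivot 0.77 [209.9, 218.7] [ 508.14334565 -251.77259831  101.        ]
latch_pivot 0.73 [199.8, 376.4] [ 725.82318279 -320.02260985  101.        ]
```

View pics/w2.png

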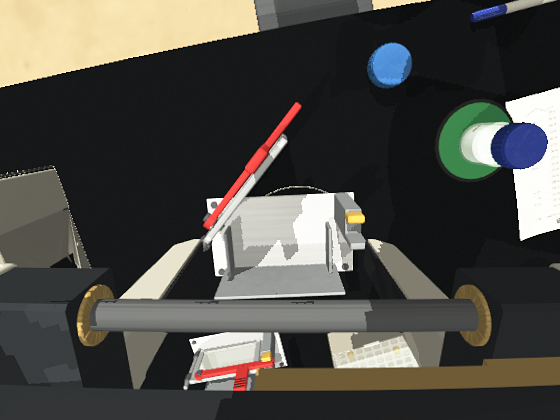

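The wrist view shows the bottle upright on the mat at about (477,143), the bay at (279,240), the tab at (257,158) and the striker at (355,217). Next I'll fit the cradle's pose and the gate angle.

```bash
cat > fit.py <<'E'
from h import *
from scipy.optimize import least_squares
def pts(p):
    x,y,w,g=p; c,s=np.cos(w),np.sin(w); T=lambda a:np.array([x+c*a[0]-s*a[1],y+s*a[0]+c*a[1],a[2]])
    def G(al,out,z): # along gate, outwards(-x when shut)
        return T([-43-al*np.sin(g)-out*np.cos(g),-85+al*np.cos(g)-out*np.sin(g),z])
    return dict(cradle=T([0,0,0]),bay=T([0,0,4]),gate_hinge=T([-43,-85,4]),catch=T([-53.5,93,92]),tab=G(125,10.5,145),latch_pivot=G(30,10.5,101))
def run(names=("top","scene","wrist"),p0=(587,-188,-.157,.8)):
    obs=[]
    for n in names:
        f=grab_frame(n)
        for k,P in pts(p0).items():
            u=proj(f,P)[0]
            for r in pinpoint(f,k):
                if np.hypot(*(np.array(r["location"])-u))<(25 if n=="wrist" else 12): obs.append((f,k,np.array(r["location"]),n)); break
    wt=dict(top=.5,scene=.5,wrist=1)
    res=lambda p:np.concatenate([(proj(f,pts(p)[k])[0]-l)*wt[n] for f,k,l,n in obs])
    r=least_squares(res,p0,loss="soft_l1",f_scale=2,x_scale=(10,10,.1,.1))
    for (f,k,l,n) in obs: print(n,k,np.round(proj(f,pts(r.x)[k])[0]-l,1))
    print("pose",np.round(r.x,3),{k:np.round(v,1).tolist() for k,v in pts(r.x).items()})
    return r.x
if __name__=="__main__": run()
E
python3 fit.py
python3 - <<'E'
from h import *
f=grab_frame("wrist")
m=cv2.inRange(cv2.cvtColor(f["img"],cv2.COLOR_RGB2HSV)[115:180,485:555],(112,120,60),(125,255,255))
n,l,s,c=cv2.connectedComponentsWithStats(m);i=1+np.argmax(s[1:,4]);p=c[i]+[485,115];print(p,s[i],atz(f,p,95))
E
```

```text
top gate_hinge [ 3.  -0.1]
top catch [-2.2  0.8]
top tab [-3.6  0.7]
top latch_pivot [-1.8 -2.7]
scene cradle [ 5.  -1.6]
scene bay [ 0.9 -1.3]
scene gate_hinge [2.5 2.6]
scene catch [-0.9 -0.3]
scene tab [ 4.2 -1.8]
scene latch_pivot [0.5 2.6]
wrist cradle [ 0.6 -1.7]
wrist bay [-0.3  2.4]
wrist catch [-2.2  0.4]
wrist tab [ 0.3 -1.2]
wrist latch_pivot [-0.4  1.2]
pose [ 5.91634e+02 -1.90144e+02 -1.53000e-01  8.73000e-01] {'cradle': [591.6, -190.1, 0.0], 'bay': [591.6, -190.1, 4.0], 'gate_hinge': [536.2, -267.6, 4.0], 'catch': [552.9, -90.1, 92.0], 'tab': [445.8, -180.6, 145.0], 'latch_pivot': [508.5, -252.0, 101.0]}
[516.16594724 144.42014388] [   3    7   57   46 2085] [485.62938216 106.68341336  95.        ]
```

>>> move_arm:
  steps: [0, 4.5, 0, 0, 0, 0.6, -1, 0, 4.5, 0, 0, 0, 0, -1, 0, 4.5, 0, 0, 0, 0, -1, 0, 4.5, -1, 0, 0, 0, -1, 0, 4.5, -2, 0, 0, 0, -1, -0.2, 4.4, -3, 0, 0, 0, -1, 0, 0, -4, 0, 0, 0, -1, 0, 0, -4, 0, 0, 0, -1, 0, 0, -3, 0, 0, 0, -1, 0, 0, -2.6, 0, 0, 0, -1, 0, 0, 0, 0, 0, 0, -0.5, 0, 0, 0, 0, 0, 0, 0]

```text
time: 13.1
tcp_pos: [488.6, 106.5, 102.7]
eef_rot: [-3.142, -0.0, 2.974]
ft_force: [-0.1, -0.7, 0.9]
width: 81.6
grip_force: 0.0
```

>>> move_arm:
  steps: [0, 0, 0, 0, 0, 0, 0.2, 0, 0, 0, 0, 0, 0, 0.4, 0, 0, 0, 0, 0, 0, 0.6, 0, 0, 0, 0, 0, 0, 0.8, 0, 0, 0, 0, 0, 0, 1, 0, 0, 0, 0, 0, 0, 1, 0, 0, 0, 0, 0, 0, 1]

```text
time: 13.8
tcp_pos: [488.8, 106.6, 102.6]
eef_rot: [3.141, 0.001, 2.974]
ft_force: [-0.1, 1.7, 5.6]
width: 52.5
grip_force: 20.0
```

>>> move_arm:
  steps: [0, 0, 1, 0, 0, 0, 1, 0, 0, 4, 0, 0, 0, 1, 0, 0, 4, 0, 0, 0, 1, 0.5, -1.5, 4, 0, 0, 0, 1, 1.3, -4, 0, 0, 0, 0, 1, 1.3, -4, 0, 0, 0, 0.8, 1, 1.3, -4, 0, 0, 0, 0, 1, 1.3, -4, 0, 0, 0, 0, 1, 1.3, -4, 0, 0, 0, 0, 1, 1.3, -4, 0, 0, 0, 0, 1, 1.3, -4, 0, 0, 0, 0, 1, 0.4, -0.2, 0, 0, 0, 0, 1]

```text
time: 15.0
tcp_pos: [588.7, -194.4, 231.5]
eef_rot: [-3.141, -0.001, 2.985]
ft_force: [-0.2, 0.7, -1.9]
width: 53.0
grip_force: 19.9
```

Run:
```python
from h import *
import fit
p=fit.run(("wrist","scene"),(591,-190,-.153,.873))
s=sense();print(s["tcp_pos"],s["eef_rot"],s["time"])
f=grab_frame("wrist");save(f,"w3.png")
b=s["tcp_pos"][2]-99
for r in pinpoint(f,"bottle")[:2]: print(r["score"],r["location"],atz(f,r["location"],b))
x,y,w,g=p
for X,Y,Z in((35,70,90),(35,-70,90),(-39,70,40),(35,0,90)):
    c,q=np.cos(w),np.sin(w);print((X,Y,Z),proj(f,[x+c*X-q*Y,y+q*X+c*Y,Z])[0])
```

```text
wrist cradle [-0.8 -1.1]
wrist bay [1.7 0.7]
wrist gate_hinge [ 0.3 -2.9]
wrist catch [-0.5  0.3]
wrist tab [-0.7  0.7]
wrist latch_pivot [0.4 0.3]
scene cradle [2.1 1.2]
scene bay [ 3.1 -0.7]
scene gate_hinge [ 1.1 -1.5]
scene catch [-1.4 -0.5]
scene latch_pivot [ 1.3 -0.1]
pose [ 5.90478e+02 -1.87683e+02 -1.16000e-01  8.43000e-01] {'cradle': [590.5, -187.7, 0.0], 'bay': [590.5, -187.7, 4.0], 'gate_hinge': [537.9, -267.1, 4.0], 'catch': [548.1, -89.1, 92.0], 'tab': [447.0, -180.6, 145.0], 'latch_pivot': [510.1, -251.7, 101.0]}
[ 588.43253471 -190.36765315  232.00707739] [-3.14155802e+00  5.98027983e-05  2.98813149e+00] 15.7
0.87 [290.1, 216.8] [ 590.31636421 -184.7519846   133.00707739]
(35, 70, 90) [358.03432089 235.53190601]
(35, -70, 90) [217.18860074 240.40122208]
(-39, 70, 40) [349.25590452 154.88292787]
(35, 0, 90) [287.46310132 238.03026391]
```

View pics/w3.png

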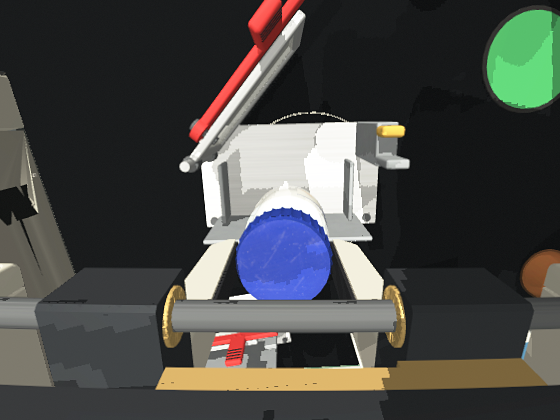

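The bottle is held upright at about (285,240), above the bay. The back wall runs from (205,244) to (371,238), which matches the fit at yaw -0.116. Lowering it now.

>>> move_arm:
  steps: [0, 0.1, -2, 0, 0, 0.6, 1, 0, 0, -3, 0, 0, 0, 1, 0, 0, -3, 0, 0, 0, 1, 0, 0, -2.5, 0, 0, 0, 1, 0, 0, -1.5, 0, 0, 0, 1, 0, 0, -0.4, 0, 0, 0, 1, 0, 0, -0.2, 0, 0, 0, 1, 0, 0, 0, 0, 0, 0, 1, 0, 0, 0, 0, 0, 0, 1]

```text
time: 16.7
tcp_pos: [588.9, -189.7, 107.2]
eef_rot: [-3.141, 0.002, 2.998]
ft_force: [0.1, 0.4, -1.6]
width: 52.7
grip_force: 19.9
```

>>> move_arm:
  steps: [0, 0, -0.2, 0, 0, 0, 1, 0, 0, -0.1, 0, 0, 0, 1, 0, 0, -0.05, 0, 0, 0, 1, 0, 0, 0, 0, 0, 0, 1]

```text
time: 17.1
tcp_pos: [589.0, -189.6, 103.7]
eef_rot: [-3.141, 0.002, 2.998]
ft_force: [-0.4, 1.6, 6.3]
width: 52.6
grip_force: 20.0
```

Contact. Releasing.

>>> move_arm:
  steps: [0, 0, 0, 0, 0, 0, -0.2, 0, 0, 0, 0, 0, 0, -0.3, 0, 0, 0, 0, 0, 0, -0.5, 0, 0, 0, 0, 0, 0, -0.8, 0, 0, 0, 0, 0, 0, -1, 0, 0, 0, 0, 0, 0, -1, 0, 0, 0, 0, 0, 0, -1, 0, 0, 0, 0, 0, 0, -1, 0, 0, 0, 0, 0, 0, -1, 0, 0, 0, 0, 0, 0, -1]

```text
time: 18.1
tcp_pos: [588.5, -189.6, 102.5]
eef_rot: [-3.142, 0.0, 2.998]
ft_force: [-1.1, 0.7, 0.5]
width: 92.8
grip_force: 0.0
```

>>> move_arm:
  steps: [0, 0, 2, 0, 0, 0, -1, 0, 0, 4, 0, 0, 0, -1, 0, 0, 4, 0, 0, 0, -1, 0, 0, 4, 0, 0, 0, -1, -2, 0.1, 3, 0, 0, -6, -1, -3, 0.2, 0, 0, 0, -7, -1, -3, 0.2, 0, 0, 0, -7, -1, -3, 0.2, 0, 0, 0, -7, -1, -3.2, 0.2, 0, 0, 0, -7, -1, 0, 0, 0, 0, 0, -6, -1, 0, 0, 0, 0, 0, 0, -1]

```text
time: 19.2
tcp_pos: [446.0, -180.6, 273.0]
eef_rot: [3.141, 0.001, 2.298]
ft_force: [-0.4, -0.1, 0.8]
width: 93.2
grip_force: 0.0
```

Run:
```python
from h import *
import fit
p=fit.run(("wrist","scene","top"),(590.5,-187.7,-.116,.843))
s=sense();print(s["tcp_pos"],s["eef_rot"],s["time"])
f=grab_frame("wrist");save(f,"w4.png")
for r in pinpoint(f,"bottle")[:2]: print(r["score"],r["location"],atz(f,r["location"],4))
```

```text
wrist cradle [-1.9  1.7]
wrist gate_hinge [ 1.8 -1.3]
wrist catch [-1.  -0.2]
wrist tab [-0.2 -0.3]
wrist latch_pivot [0.4 0.2]
scene cradle [ 6.2 -1.3]
scene bay [0.5 2. ]
scene gate_hinge [ 1.8 -0.3]
scene catch [-0.4 -0.8]
scene tab [ 3.1 -0.4]
scene latch_pivot [-1.7  2.2]
top cradle [ 3.9 -3. ]
top bay [-2.1 -2. ]
top catch [ 0.2 -2.6]
pose [ 5.91792e+02 -1.87518e+02 -1.43000e-01  8.67000e-01] {'cradle': [591.8, -187.5, 0.0], 'bay': [591.8, -187.5, 4.0], 'gate_hinge': [537.1, -265.5, 4.0], 'catch': [552.1, -87.8, 92.0], 'tab': [446.5, -178.8, 145.0], 'latch_pivot': [509.4, -250.0, 101.0]}
[ 446.45428887 -180.56142076  272.48000937] [-3.14156896e+00  9.18165129e-05  2.30028227e+00] 20.25
0.79 [356.7, 250.2] [ 594.66574727 -188.84349919    4.        ]
```

View pics/w4.png

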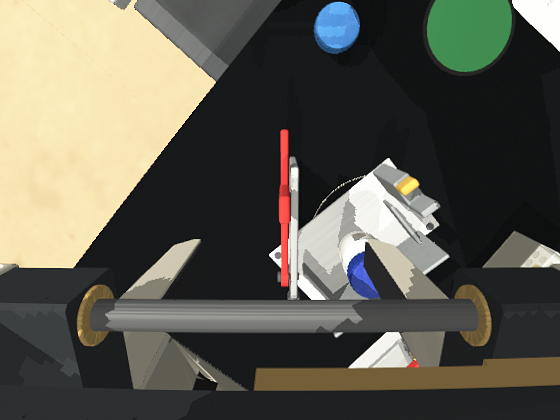

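The bar runs straight up the image from (284,130) to (285,287), so it's square to the jaws, and the tab is beneath the TCP. The bottle is standing in the bay. Descending on the tab.

>>> move_arm:
  steps: [0, 0.1, -3, 0, 0, 0, 0, 0, 0, -3, 0, 0, 0, 0, 0, 0, -2.5, 0, 0, 0, 0, 0, 0, -2, 0, 0, 0, 0, 0, 0, -1.6, 0, 0, 0, 0.2, 0, 0, -0.6, 0, 0, 0, 0.2, 0, 0, 0, 0, 0, 0, 0.4, 0, 0, 0, 0, 0, 0, 0.6, 0, 0, 0, 0, 0, 0, 0.8, 0, 0, 0, 0, 0, 0, 1, 0, 0, 0, 0, 0, 0, 1, 0, 0, 0, 0, 0, 0, 1]
  grip_force: 15

```text
time: 21.55
tcp_pos: [446.6, -179.6, 145.9]
eef_rot: [3.141, 0.001, 2.3]
ft_force: [-0.3, 0.2, 2.3]
width: 9.5
grip_force: 15.0
```

>>> move_arm:
  steps: [0, 0, 0, 0, 0, 0, 1, 0, 0, 0, 0, 0, 0, 1, 0, 0, 0, 0, 0, 0, 1, 0, 0, 0, 0, 0, 0, 1]

```text
time: 21.95
tcp_pos: [446.6, -179.6, 145.8]
eef_rot: [3.141, 0.0, 2.3]
ft_force: [-1.4, 0.8, 5.4]
width: 9.7
grip_force: 15.0
```

>>> move_arm:
  steps: [0.15, -0.2, 0.45, 0, 0, 0, 1, 0.15, -0.2, 0.45, 0, 0, 0, 1, 0.2, -0.2, 0.45, 0, 0, 0, 1, 0.2, -0.2, 0.45, 0, 0, 0, 1, 0.2, -0.25, 0.45, 0, 0, 0, 1, 0, 0, 0, 0, 0, 0, 1, 0, 0, 0, 0, 0, 0, 1]

```text
time: 22.65
tcp_pos: [455.8, -190.3, 168.4]
eef_rot: [3.141, 0.001, 2.3]
ft_force: [1.5, -1.0, 0.2]
width: 9.9
grip_force: 15.0
```

Run:
```python
from h import *
s=sense();p=np.array(s["tcp_pos"]);print(p,s["eef_rot"],s["ft_force"],s["width"],s["time"])
H=np.array([537.1,-265.5]);v=p[:2]-H;a0=np.arctan2(v[1],v[0]);r=np.hypot(*v);print(r,np.hypot(111.2,10.5),a0)
n=10;st=np.radians(5);prev=p[:2]
for i in range(1,n+1):
    q=H+r*np.array([np.cos(a0-i*st),np.sin(a0-i*st)]);print(np.round((q-prev)/10,2),np.round(q,1));prev=q
f=grab_frame("scene");print([(r["score"],r["location"]) for r in pinpoint(f,"tab")[:2]],proj(f,p))
```

```text
[ 455.76919273 -190.32796228  168.3763468 ] [3.14135490e+00 1.13492796e-03 2.30018422e+00] [ 1.50339008 -1.04704424  0.16636918] 9.948485732154769 22.65
110.74987795079929 111.69462833995196 2.395526639762786
[0.69 0.68] [ 462.6 -183.5]
[0.74 0.62] [ 470.1 -177.3]
[0.79 0.55] [ 478.  -171.8]
[0.84 0.48] [ 486.4 -167. ]
[0.88 0.4 ] [ 495.2 -163. ]
[0.91 0.33] [ 504.3 -159.7]
[0.93 0.25] [ 513.6 -157.3]
[0.95 0.16] [ 523.1 -155.6]
[0.96 0.08] [ 532.7 -154.8]
[ 0.97 -0.  ] [ 542.4 -154.9]
[(0.41, [167.5, 257.2])] [[207.39754994 165.71688064]]
```

>>> move_arm:
  steps: [0.69, 0.68, 0, 0, 0, -5, 1, 0.74, 0.62, 0, 0, 0, -5, 1, 0.79, 0.55, 0, 0, 0, -5, 1, 0.84, 0.48, 0, 0, 0, -5, 1, 0.88, 0.4, 0, 0, 0, -5, 1, 0.91, 0.33, 0, 0, 0, -5, 1, 0.93, 0.25, 0, 0, 0, -5, 1, 0, 0, 0, 0, 0, 0, 1, 0, 0, 0, 0, 0, 0, 1]

```text
time: 23.65
tcp_pos: [513.2, -156.8, 168.1]
eef_rot: [3.141, -0.0, 1.692]
ft_force: [1.1, 1.8, 1.7]
width: 9.5
grip_force: 15.1
```

Run:
```python
from h import *
f=grab_frame("scene");g=grab_frame("wrist")
i=cv2.resize(f["img"][150:260,140:290],(545,400),interpolation=cv2.INTER_CUBIC)
j=cv2.resize(g["img"],(533,400))
cv2.imwrite("pics/c5.png",np.vstack([cv2.resize(i,(400,293)),cv2.resize(j,(400,300))])[:,:,::-1])
for q,z in(("catch",92),("latch_pivot",101)):
  for n,k in(("s",f),("w",g)): print(q,n,[(r["score"],r["location"],np.round(atz(k,r["location"],z)[:2])) for r in pinpoint(k,q)[:2]])
```

```text
catch s [(0.87, [234.4, 204.5], array([554., -95.])), (0.85, [181.6, 262.3], array([ 775., -232.]))]
catch w [(0.8, [351.4, 135.8], array([551., -87.]))]
latch_pivot s [(0.98, [148.9, 258.1], array([ 772., -334.])), (0.78, [192.9, 191.9], array([ 518., -240.]))]
latch_pivot w [(0.88, [283.3, 322.7], array([ 521., -237.]))]
```

View pics/c5.png

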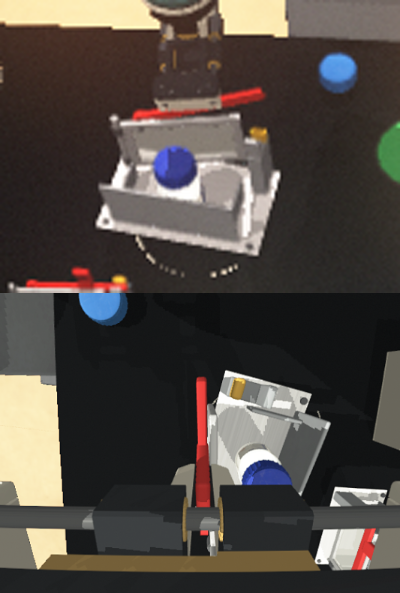

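The upper (scene) half shows the red bar raised above the gate, with the bottle upright in the bay. In the lower (wrist) half the bar has not yet reached the yellow striker at about (237,385). Continuing to swing.

>>> move_arm:
  steps: [0.47, 0.1, 0, 0, 0, -2.5, 1, 0.48, 0.07, 0, 0, 0, -2.5, 1, 0.48, 0.05, 0, 0, 0, -2.5, 1, 0.48, 0.03, 0, 0, 0, -2.5, 1, 0.48, 0.01, 0, 0, 0, -2.5, 1, 0, 0, 0, 0, 0, 0, 1, 0, 0, 0, 0, 0, 0, 1]

```text
time: 24.65
tcp_pos: [537.4, -154.0, 168.3]
eef_rot: [3.141, -0.001, 1.472]
ft_force: [1.0, 6.0, 5.0]
width: 10.1
grip_force: 15.1
```

Run:
```python
from h import *
g=grab_frame("wrist");save(g,"w6.png")
print([(r["score"],r["location"],np.round(atz(g,r["location"],92)[:2])) for r in pinpoint(g,"catch")[:2]])
cv2.imwrite("pics/w6c.png",cv2.resize(g["img"][60:240,200:400],None,fx=3,fy=3,interpolation=cv2.INTER_CUBIC)[:,:,::-1])
```

```text
[(0.92, [517.9, 272.8], array([ 721., -215.])), (0.91, [295.7, 132.9], array([551., -88.]))]
```

View pics/w6c.png

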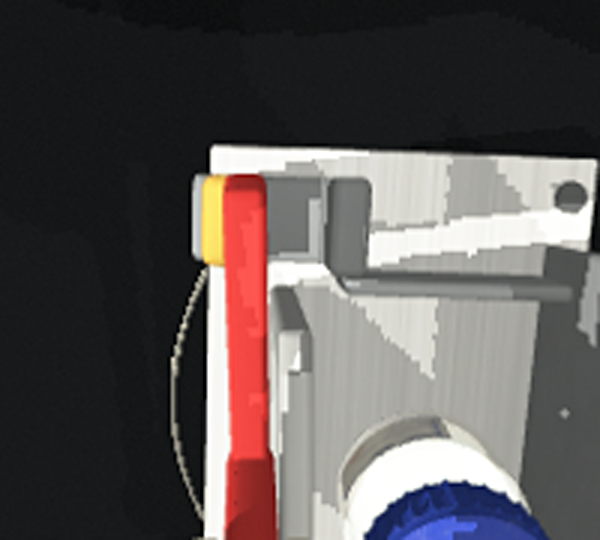

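The crop shows the raised bar over the striker's right edge at about (246,180). The gate needs roughly another 0.04 rad.

>>> move_arm:
  steps: [0.15, 0.03, 0, 0, 0, -0.8, 1, 0.15, 0.02, 0, 0, 0, -0.8, 1, 0.15, 0, 0, 0, 0, -0.8, 1, 0, 0, 0, 0, 0, 0, 1, 0, 0, 0, 0, 0, 0, 1]

```text
time: 25.25
tcp_pos: [541.7, -153.9, 168.0]
eef_rot: [3.141, -0.0, 1.43]
ft_force: [2.1, 4.6, 4.7]
width: 10.0
grip_force: 15.1
```

Run:
```python
from h import *
g=grab_frame("wrist")
cv2.imwrite("pics/w7c.png",cv2.resize(g["img"][60:240,200:400],None,fx=3,fy=3,interpolation=cv2.INTER_CUBIC)[:,:,::-1])
```

```text
(no output)
```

View pics/w7c.png

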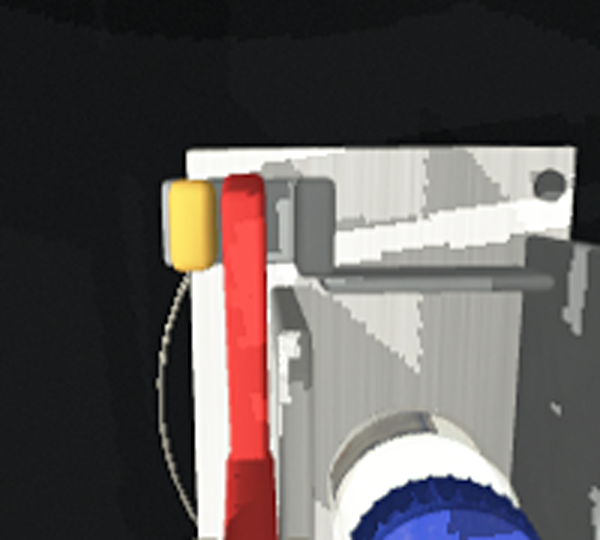

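The bar is now past the striker, at about (243,180), with the notch centre at about 256. A small further nudge, then lower it.

>>> move_arm:
  steps: [0.17, 0.02, 0, 0, 0, -0.9, 1, 0, 0, 0, 0, 0, 0, 1, 0.03, 0.28, -0.44, 0, 0, 0, 1, 0.03, 0.28, -0.44, 0, 0, 0, 1, 0.03, 0.28, -0.44, 0, 0, 0, 1, 0.04, 0.27, -0.44, 0, 0, 0, 1, 0.03, 0.25, -0.4, 0, 0, 0, 1, 0, 0, 0, 0, 0, 0, 1, 0, 0, 0, 0, 0, 0, 1]

```text
time: 26.2
tcp_pos: [544.8, -140.3, 146.1]
eef_rot: [-3.141, 0.001, 1.413]
ft_force: [-3.5, -3.7, 2.0]
width: 10.4
grip_force: 15.0
```

>>> move_arm:
  steps: [0, 0, 0, 0, 0, 0, 0.7, 0, 0, 0, 0, 0, 0, 0.4, 0, 0, 0, 0, 0, 0, 0.2, 0, 0, 0, 0, 0, 0, 0.2, 0, 0, 0, 0, 0, 0, 0.2, 0, 0, 0, 0, 0, 0, 0.2, 0, 0, 3, 0, 0, 0, 0.2, 0, 0, 4, 0, 0, 0, 0.2, 0, 0, 4, 0, 0, 0, 0.2, 0, 0, 0, 0, 0, 0, 0.2, 0, 0, 0, 0, 0, 0, 0.2]

```text
time: 27.3
tcp_pos: [545.1, -140.1, 256.9]
eef_rot: [3.14, 0.0, 1.414]
ft_force: [-0.0, -0.9, -0.8]
width: 37.1
grip_force: 0.0
```

Run:
```python
from h import *
g=grab_frame("wrist")
i=cv2.resize(g["img"][80:300,200:400],(480,528),interpolation=cv2.INTER_CUBIC)
cv2.imwrite("pics/w8c.png",i[:,:,::-1]);s=sense();print(s["time"],s["width"],s["tcp_pos"])
```

```text
27.35 37.37652632446391 [ 544.81979671 -140.01577043  255.58899301]
```

View pics/w8c.png

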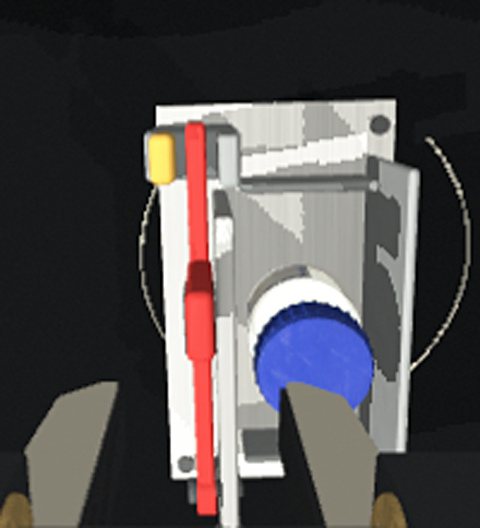

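The bar sits in the notch between the striker at (160,158) and the backstop at (228,160). It was level when I let go, the bottle is upright in the bay, and the gripper is clear.

```bash
python3 -c "
from cell import *
print(finish_job())"
```

```text
the job is handed in; nothing more can be done
None
```

I handed the job in at about 27 s of the 72 s allowed: the bottle stands upright in the cradle's bay, the gate is shut and the latch bar is down in the catch, judging by the last wrist picture and the arm's readings (the hand-in returned no verdict).

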